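Swap the pigment cups and hold the hopper gate open

ROBOT

A 7-joint arm with a two-finger parallel gripper is mounted at the origin on the work surface. World frame = base frame: x ahead of the robot, y to its left, z up, the work surface at z = 0. Lengths are in mm, angles in rad, forces in N, time in s.
With the tool pointing down it reaches from about 350 to 900 mm from the base axis. Payload 19.9 kg.
Tool frame: the origin (TCP) lies at the very end of the fingers, on their centre line; the grasp point (between the pads) lies 19 mm behind it (arm.tcp_to_grasp is the z of the grasp point in the tool frame, in mm); z points along the fingers, y is the line along which they close (so a half turn about z gives the same grasp; the last joint's range is limited). The gripper opens to 94 mm and grips with 3 to 60 N. Pads are 16 mm wide; open, the fingers measure 119 mm over their backs; the gripper's body (75 mm by 177 mm) begins 78 mm behind the grasp point.
Start: joints at [1.075, 0.417, -0.01, 1.614, 0.005, 1.111, -0.053], TCP at [273.98, -561.724, 205.425] pointing down, gripper open.
Joint ranges: [-2.81, 2.81], [-0.39, 2.02], [-1.27, 1.25], [0.06, 2.57], [-1.19, 4.33], [0.19, 2], [-2.82, 2.82]. Speed limits (rad/s): [1.89, 1.89, 2.39, 2.39, 3.01, 3.01, 3.01].

INTERFACE

Orientations are given as a rotation vector (axis times angle).
In Python, from bench import arm gives the robot as it stands. The module is installed in compiled form; this text tells all that it offers.
- The arm moves only by the shell command python3 -m pendant 'ROWS' [FORCE]. ROWS is a JSON object of lists of equal length, an entry for each row: "claw": the finger opening in m, from 0 to 0.094; "dp": the shift along the tool's x, y, z in m, a list of three; "twist": the turn about the tool's z in degrees. A call has 1 to 8 rows; each row is the pose to reach, as a shift and turn from the pose commanded when the call began, along the tool's axes at that moment; what a row does not reach only later rows make up. A row lasts 1/8 s, in which the tool goes at most 62.5 mm and 10.7 degrees, less where a joint would pass 70% of its speed; a pose out of reach is approached as far as the arm can. A call with a gripper value outside its range is refused whole. The fingers move at their own pace and stop on an object; FORCE is the grip in N (left out, the last holds). Time passes only in rows, so rows that repeat a pose let the fingers close. It gives the time, the measured TCP pose, the force, the opening and the grip force at its end, in the units of the state.
- arm.read_state(): the state, without advancing time (a new reading comes with each control period).
- arm.snapshot(name): name is "side" or "top" or "wrist"; returns a dict with "image" (420x560x3 uint8, blue, green, red), "vfov" (degrees; the focal length in pixels is half the picture's height over the tangent of half this angle, whatever the lens; pixels are square), "cx", "cy" (the principal point, pixels), "eye" and "attitude" of the camera in the world; the wrist camera has in their place "T_tool_cam" (4x4, takes a point from camera to tool coordinates, whose origin is the TCP and whose axes are the flange's). Camera axes: x right, y up, looking along -z (the intrinsics and any distortion apply to the point x, -y, -z); pixel columns grow to the right and rows downward; lengths in mm; the calibration is good to about 2 mm. The wrist camera is an equidistant fisheye: a pixel r from the principal point sees the ray r / f radians off the axis. A picture is of the moment at which its call begins: read the wrist's pose just before it. There is no depth.
- arm.sign_off(): hands the job in; it is judged then, once.
The state is a dict: "time_s": time; "joint_pos": joint angles; "qd": joint speeds; "tau": joint torques, N m; "position": TCP position; "eef_rot": TCP orientation; "force": force on the tool from outside, world axes, zero at the start; "wrist_torque": the same for the moment, N m; "finger_gap": finger opening in mm; "grasp_force": force on a finger pad.
Only numpy, scipy, OpenCV 4.12 (cv2) and the standard library are available. Lean on these libraries where they do the work, as an engineer would, in place of code of your own. Each camera call takes 0.05 s, during which the arm holds its last target. There are 200 camera calls.

TASK

The blue hopper of the dosing stand is to be brushed out, but the wrong cup is under its chute: swap the two cups, so that the blue cup stands upright in the middle of the white spot under the chute and the red cup in the middle of the round black mat. Only then pull the black gate handle out against its spring until its red pointer is level with the yellow mark, and keep it there: finish while still holding the handle at the mark. Do not tip the cups over and leave everything else on the bench where it is.

Things in the scene. Friction and masses are not known exactly. Their poses are not given: they have to be found in the camera images.
- stand: Fixed dosing stand, left of the bench, turned up to 0.2 rad. Origin: on the bench under the hopper's centre. Blue hopper 124 x 134 mm, 124 to 258 mm above the bench. Steel chute, 50 mm wide, slopes down (0.56 rad) on its -y side to a lip at y -137, z 55 to 70 mm. Gate guide on its -x side: y 0, 52 mm wide, out to x -284, top at z 122 mm. Base plate 6 mm thick: x -70 to 70, y -220 to 80 mm.
- chute_spot (a point): Centre of the white round spot (72 mm across) on the stand's base plate, 6 mm above the bench: x 0, y -170 mm in the stand's frame. The red cup starts here. The chute's lip is 33 mm away towards the stand's +y, the hopper 103 mm (so close the fingers on the cup along the stand's x axis).
- gate (a joint): Travel of the gate slide in m: 0 shut, grows as the handle is pulled out along the stand's -x; stops at 0.090. The spring pulls it shut: 3.3 N at 0, plus 1.1 N per 10 mm (about 9 N at the mark). It returns if let go.
- handle (a point): Where to grip the black upright grip block on the gate slide's outer end: on its axis, 155 mm above the bench. Block: 20 mm along the stand's x, 36 mm along its y, from 120 to 170 mm above the bench. When shut at x -165, y 0 mm in the stand's frame, 110 mm from the hopper. Pinch it from above across 36 mm (along y) or 20 mm. A thin red pointer sticks out of its -y side.
- pointer (a point): Tip of the red pointer on the handle: 48 mm from the handle's centre on the -y side, same x as the handle's centre, 128 mm above the bench.
- mark: Fixed yellow mark clip, 6 mm wide (x), on the -y side of the gate guide, top 136 mm above the bench; axes as the stand's. Origin: middle of its 6 mm width, at the guide's side, z 118 mm. Set 40 to 60 mm out from the shut pointer; the pointer is level with it when both have the same x in the stand's frame.
- mat: Fixed round black rubber mat with a grey centre, 96 mm across, 6 mm thick, on the right half of the bench. Origin: centre of its underside. The blue cup starts on it.
- red_cup: Loose open red plastic cup, straight sided, 58 mm outside diameter, 62 mm tall, 3 mm wall, 60 to 130 g. Origin: centre of its underside.
- blue_cup: Loose open blue plastic cup, same size and weight range as the red one. Origin: centre of its underside.
- clear_spot (a point): Middle of a bare stretch of bench (at bench height) between stand and mat, always free for 60 mm all round: room to set a cup down for the time being.
- bowl: Bystander: terracotta mixing bowl, 150 mm across, 60 mm tall. Origin: underside centre.
- jar_a: Bystander: amber jar with white cap, 64 mm across, 85 mm tall. Origin: underside centre.
- jar_b: Bystander: green jar with black cap, 64 mm across, 85 mm tall. Origin: underside centre.
- spatula: Bystander: spatula lying on the bench.
- brush: Bystander: brush lying on the bench.
- tile: Bystander: cement tile with a blue diamond, 80 x 80 x 14 mm. Origin: underside centre.
Not all that is in view belongs to the job. Several things have the shape of the mat; the one meant has the colours described above.

How it is judged (in metres and radians):
On the way:
1. the cups have changed places, both upright and let go, the gate still shut (horizontal distance between red_cup and mat below 0.018 m and height (world z) of red_cup between 0.002 and 0.012 m and angle between each of red_cup, blue_cup's own z axis and vertical below 0.15 rad and linear speed of each of red_cup, blue_cup below 0.03 m/s and contact force between the fingers and red_cup below 0.2 N and horizontal distance between blue_cup and chute_spot below 0.018 m and height (world z) of blue_cup between 0.002 and 0.012 m and contact force between the fingers and blue_cup below 0.2 N and value of joint gate below 0.01 m), for 0.2 s.
At the end, for the whole second after the job is handed in: Blue cup within 18 mm of the white spot's centre, red cup within 18 mm of the mat's centre, both upright, still and untouched by the fingers; red pointer within 6 mm of the yellow mark's middle and still, the fingers holding the handle (over 2 N), no loose thing on it (horizontal distance between red_cup and mat below 0.018 m and height (world z) of red_cup between 0.002 and 0.012 m and angle between each of red_cup, blue_cup's own z axis and vertical below 0.15 rad and linear speed of each of red_cup, blue_cup below 0.03 m/s and contact force between each of the fingers, gate and red_cup below 0.2 N and horizontal distance between blue_cup and chute_spot below 0.018 m and height (world z) of blue_cup between 0.002 and 0.012 m and contact force between each of the fingers, gate and blue_cup below 0.2 N and x of pointer in the frame of mark between -0.006 and 0.006 m and velocity of joint gate between -0.01 and 0.01 m/s and contact force between the fingers and gate above 2 N and contact force between gate and bowl below 0.2 N and contact force between gate and jar_a below 0.2 N and contact force between gate and jar_b below 0.2 N and contact force between gate and spatula below 0.2 N and contact force between gate and brush below 0.2 N and contact force between gate and tile below 0.2 N); the arm keeps its last pose, push and grip.
It fails at once if the gate is pulled open more than 15 mm before the blue cup stands under the chute (value of joint gate above 0.015 m and horizontal distance between blue_cup and chute_spot above 0.03 m).
It fails at once if a cup is tipped by more than 0.8 rad (angle between any of red_cup, blue_cup's own z axis and vertical above 0.8 rad).
It fails at once if a bystander is moved by more than 30 mm (distance of any of bowl, jar_a, jar_b, spatula, brush, tile from where it was at the start of the episode above 0.03 m).
It also fails if it takes over 67 s, if anything falls off the work surface, if the arm or the gripper's body presses on something with over 40 N, if the wrist force passes 120 N, or if a joint passes its speed limit or range.

## Working session

There is one attempt and no reset: what is moved stays moved. The work goes in short steps, Python scripts to look and compute and a shell command to move; the robot and the scene stay as the last step left them, time stands still between calls to the robot, and variables do not carry over. Pictures are saved under pics/ and viewed, at most 10 in all, crops included, and the job is handed in when it is done.

```bash
mkdir -p pics
python3 - <<'E'
from bench import arm
import cv2,pickle
print(arm.read_state())
for n in ["top","side","wrist"]:
    st=arm.read_state()
    s=arm.snapshot(n); pickle.dump((st,s),open(f"{n}0.pkl","wb")); cv2.imwrite(f"pics/{n}0.png",s["image"])
    print(n,{k:v for k,v in s.items() if k!="image"})
E
```

```text
{'time_s': 0.0, 'joint_pos': array([ 1.07548659,  0.41796257, -0.01031711,  1.6141707 ,  0.00471096,
        1.11069362, -0.05297323]), 'qd': array([ 0.00039997, -0.00140607, -0.00028644,  0.00062976,  0.00048423,
        0.00133443,  0.00181924]), 'tau': array([ 8.91778836e-04, -8.51252675e+01,  6.39056023e-01, -4.25985253e+01,
       -4.88275266e-02,  1.86601037e-02,  4.22523635e-05]), 'position': array([ 273.82405392, -561.40552131,  204.83380477]), 'eef_rot': array([-3.05992170e+00, -7.06562519e-01,  5.71531657e-04]), 'force': array([0.47198414, 0.82351271, 0.48148981]), 'wrist_torque': array([-0.02389486,  0.0138142 , -0.03997118]), 'grasp_force': 0.0, 'finger_gap': 94.17197245320965}
top {'vfov': 46.486953573926776, 'cx': 278.7011501316614, 'cy': 215.60631827932642, 'eye': array([ 357.43432509, -113.83019864, 1524.40945235]), 'attitude': array([ 0.0581385 , -0.08690478, -1.59608963])}
side {'vfov': 52.00834884925941, 'cx': 279.0377076424057, 'cy': 202.7137686023147, 'eye': array([104.96826175, 571.75312744, 915.22436145]), 'attitude': array([ 0.27903296, -1.0273333 , -2.43415934])}
wrist {'vfov': 65.70646984690485, 'cx': 282.59016295166646, 'cy': 206.88848714660162, 'T_tool_cam': array([[ 8.70869115e-04,  9.60071310e-01,  2.79754039e-01,
         8.05247145e+01],
       [ 9.99998589e-01, -4.34204501e-04, -1.62285629e-03,
         3.86400519e-01],
       [-1.43658730e-03,  2.79755057e-01, -9.60070333e-01,
        -1.80836330e+02],
       [ 0.00000000e+00,  0.00000000e+00,  0.00000000e+00,
         1.00000000e+00]])}
```

Run:
```python
import cv2
a=cv2.imread("pics/top0.png");b=cv2.imread("pics/side0.png")
for n,i in (("top",a),("side",b)):
    cv2.imwrite(f"pics/{n}0b.png",cv2.resize(i,(800,600),interpolation=cv2.INTER_CUBIC))
```

```text
(no output)
```

View pics/top0b.png

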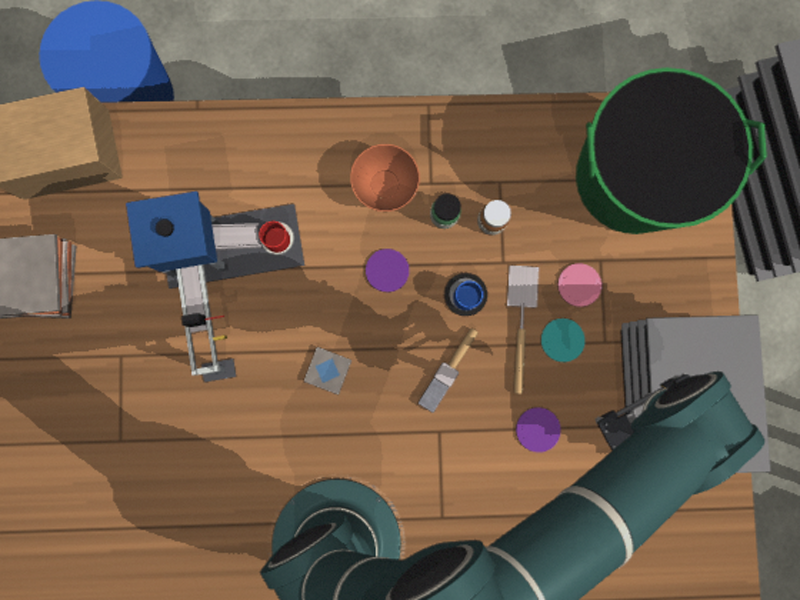

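View pics/side0b.png

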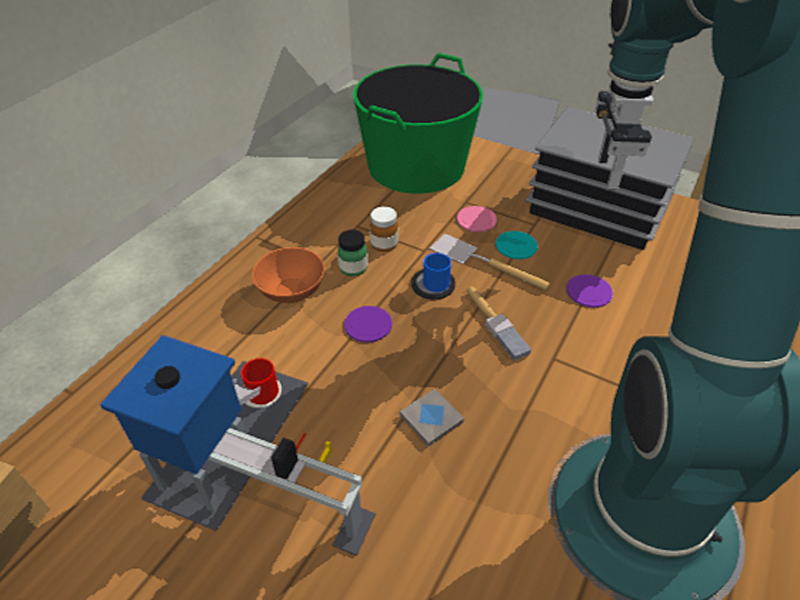

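```bash
cat > h.py <<'E'
import numpy as np, cv2, pickle
from scipy.spatial.transform import Rotation as R
def cam(st,s):
    if "T_tool_cam" in s:
        T=s["T_tool_cam"]; Rt=R.from_rotvec(st["eef_rot"]).as_matrix()
        return Rt@T[:3,:3], np.array(st["position"])+Rt@T[:3,3], True
    return R.from_rotvec(s["attitude"]).as_matrix(), np.array(s["eye"]), False
def ray(v,u,w):
    st,s=v; A,e,fish=cam(st,s); f=210/np.tan(np.radians(s["vfov"]/2))
    d=np.array([u-s["cx"],w-s["cy"]])
    if fish:
        r=np.hypot(*d); th=r/f; q=np.array([*(d/max(r,1e-9)*np.sin(th)),np.cos(th)])
    else: q=np.array([*(d/f),1.])
    q=A@np.array([q[0],-q[1],-q[2]]); return e,q/np.linalg.norm(q)
def onz(v,u,w,z):
    e,q=ray(v,u,w); return e+q*(z-e[2])/q[2]
def tri(*obs):
    M=np.zeros((3,3));b=np.zeros(3);rs=[ray(*o) for o in obs]
    for e,q in rs: P=np.eye(3)-np.outer(q,q); M+=P;b+=P@e
    p=np.linalg.solve(M,b); return p,[round(float(np.linalg.norm(np.cross(p-e,q))),1) for e,q in rs]
def proj(v,p):
    st,s=v; A,e,fish=cam(st,s); f=210/np.tan(np.radians(s["vfov"]/2))
    c=A.T@(np.array(p)-e); x,y,z=c[0],-c[1],-c[2]
    if fish: r=np.hypot(x,y); k=f*np.arctan2(r,z)/max(r,1e-9)
    else: k=f/z
    return np.array([s["cx"]+k*x,s["cy"]+k*y])
def load(n): return pickle.load(open(n+".pkl","rb"))
def snap(cn,name):
    from bench import arm
    st=arm.read_state(); s=arm.snapshot(cn); pickle.dump((st,s),open(name+".pkl","wb")); cv2.imwrite(f"pics/{name}.png",s["image"]); return st,s
def crop(im,x,y,w,h,k): return cv2.resize(im[y:y+h,x:x+w],None,fx=k,fy=k,interpolation=cv2.INTER_CUBIC)
E
python3 - <<'E'
from h import *
t=load("top0")[1]["image"];s=load("side0")[1]["image"]
m=np.zeros((600,800,3),np.uint8)
m[:300,:400]=crop(t,120,140,100,75,4); m[:300,400:]=crop(t,100,195,100,75,4)
m[300:,:400]=crop(s,160,240,80,60,5); m[300:,400:]=crop(s,170,295,80,60,5)
cv2.imwrite("pics/m1.png",m)
E
```

```text
(no output)
```

View pics/m1.png

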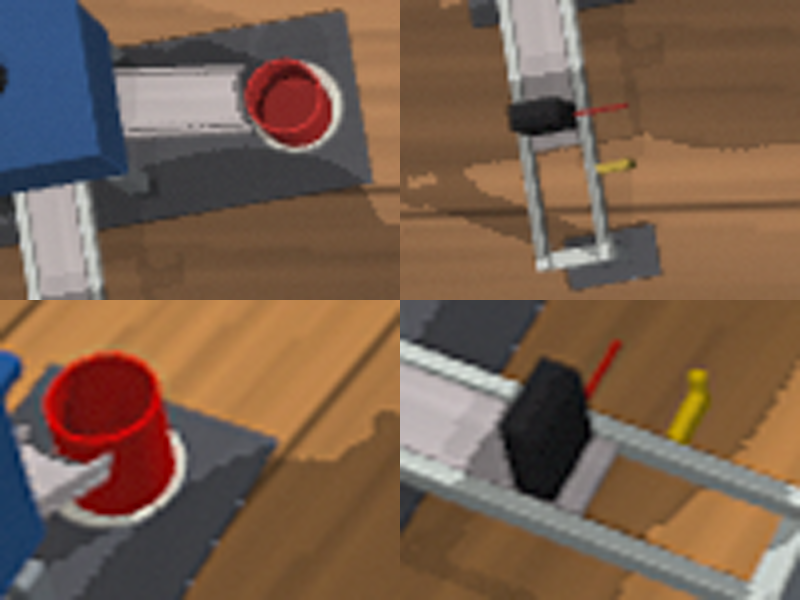

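Run:
```python
from h import *
np.set_printoptions(precision=1,suppress=True)
t=load("top0");s=load("side0")
T=lambda x,y:(t,120+x/4-.375,140+y/4-.375)
T2=lambda x,y:(t,100+(x-400)/4-.375,195+y/4-.375)
S=lambda x,y:(s,160+x/5-.4,240+(y-300)/5-.4)
S2=lambda x,y:(s,170+(x-400)/5-.4,295+(y-300)/5-.4)
print("red rim",tri(T(286,98),S(104,396)))
print("pointer",tri(T2(628,104),S2(618,344)))
print("mark end",tri(T2(632,163),S2(698,374)))
c1=onz(*T(343,10),6);c2=onz(*T(370,182),6); print("corners",c1,c2,np.linalg.norm(c1-c2))
d=(c1-c2)[:2]; print("yaw",np.arctan2(d[1],d[0]))
print("corner S",onz(*S(274,440),6))
# blue: hsv blobs
for n,v in (("top",t),("side",s)):
    hsv=cv2.cvtColor(v[1]["image"],cv2.COLOR_BGR2HSV)
    m=cv2.inRange(hsv,(100,120,40),(125,255,255)); x0,y0=(300,180) if n=="top" else (280,160)
    q=m[y0:y0+60,x0:x0+60]; ys,xs=np.nonzero(q); print(n,xs.min()+x0,xs.max()+x0,ys.min()+y0,ys.max()+y0)
# generic
print("blue rim rough",tri((t,326.9,205),(s,305.9,183.4)))
print("mat rough",tri((t,326.2,205.8),(s,303.1,198.8)), onz(t,326.2,205.8,6))
A=lambda x,y:onz(t,x*.7,y*.7,0)
for k,p in dict(bowl=(385,177),jarb=(446,208),jara=(496,215),spat1=(523,270),spat2=(518,392),brush1=(475,330),brush2=(430,410),tile=(327,369)).items(): print(k,A(*p))
```

```text
red rim (array([654. , 117.2,  69.9]), [0.5, 0.5])
pointer (array([480.1, 207.3, 128.3]), [0.5, 0.5])
mark end (array([438.9, 204.1, 133.6]), [1.0, 1.0])
corners [735.9  81.5   6. ] [598.3  62.2   6. ] 138.8855878224914
yaw 0.13875411613362862
corner S [600.1  61.    6. ]
top 318 338 197 216
side 296 315 177 204
blue rim rough (array([ 517.8, -288.4,   69.7]), [1.9, 1.9])
mat rough (array([ 524.9, -293.9,   -1.5]), [0.1, 0.1]) [ 524.1 -293.     6. ]
bowl [ 791.8 -122.3    0. ]
jarb [ 718.3 -256.1    0. ]
jara [ 699.8 -366.9    0. ]
spat1 [ 574.9 -421.8    0. ]
spat2 [ 307.7 -399.1    0. ]
brush1 [ 445.  -310.5    0. ]
brush2 [ 274.3 -206.5    0. ]
tile [368.8  14.5   0. ]
```

```bash
cat > mv.py <<'E'
import sys
from h import *
# usage: mv.py x y z [deg: world angle of closing line (tool y), taken mod 180]
def plan(x,y,z,ang=None):
    from bench import arm
    st=arm.read_state(); Rt=R.from_rotvec(st["eef_rot"]).as_matrix()
    d=Rt.T@(np.array([x,y,z])-st["position"])
    cur=np.degrees(np.arctan2(Rt[1,1],Rt[0,1])); tw=0
    if ang is not None: tw=-((ang-cur+90)%180-90)   # z points down
    print("t",round(st["time_s"],2),"pos",st["position"].round(1),"q7",round(st["joint_pos"][6],2),"tilt",np.degrees(np.arccos(-Rt[2,2])).round(2),"ang",cur.round(1),"dp",(d/1000).round(4).tolist(),"rows",(np.linalg.norm(d)/62.5).round(1),"twist",round(tw,1),"F",st["force"].round(1),"gap",round(st["finger_gap"],1),"gf",round(st["grasp_force"],1))
if __name__=="__main__": plan(*map(float,sys.argv[1:]))
E
python3 mv.py 470 -340 300 -29
python3 -c "
import numpy as np
for x,y,a in ((520,-291,61),):
  print(x-80*np.cos(np.radians(a)),y-80*np.sin(np.radians(a)))"
```

```text
t 0.15 pos [ 273.9 -561.5  205. ] q7 -0.05 tilt 0.06 ang -64.0 dp [0.2734, -0.1132, -0.0949] rows 5.0 twist -35.0 F [-0.   0.2 -0.2] gap 94.1 gf 0.0
481.215230380293 -360.96957657115166
```

```bash
python3 -m pendant '{"claw":[0.094,0.094,0.094,0.094,0.094,0.094,0.094,0.094],"dp":[[0.05,-0.018,-0.019],[0.1,-0.036,-0.038],[0.15,-0.054,-0.057],[0.2,-0.072,-0.076],[0.25,-0.085,-0.09],[0.273,-0.091,-0.095],[0.273,-0.091,-0.095],[0.273,-0.091,-0.095]],"twist":[-8,-16,-24,-32,-35,-35,-35,-35]}' 20
python3 - <<'E'
from h import *
snap("wrist","w1")
E
python3 mv.py 480 -360 160 -29
```

```text
time_s: 1.15
position: [478.5, -361.1, 300.0]
eef_rot: [-2.707, -1.593, 0.001]
force: [0.1, 0.0, -1.0]
finger_gap: 94.2
grasp_force: 0.0
t 1.2 pos [ 478.4 -361.3  300. ] q7 0.03 tilt 0.05 ang -29.1 dp [0.002, 0.0009, 0.14] rows 2.2 twist -0.1 F [ 0.4 -0.8  0.5] gap 94.0 gf 0.0
```

View pics/w1.png

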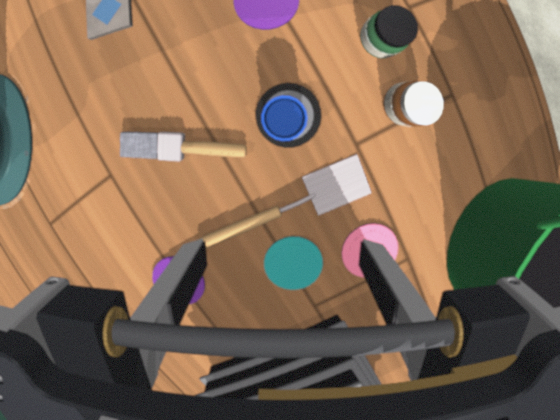

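```bash
python3 -m pendant '{"claw":[0.094,0.094,0.094,0.094],"dp":[[0,0,0.05],[0,0,0.1],[0,0,0.14],[0,0,0.14]],"twist":[0,0,0,0]}' >/dev/null
cat >> h.py <<'E'
def blob(im,lo,hi,box,extra=None):
    x,y,w,h=box; hsv=cv2.cvtColor(im,cv2.COLOR_BGR2HSV); m=cv2.inRange(hsv,lo,hi)
    if extra is not None: m|=cv2.inRange(hsv,*extra)
    k=np.zeros_like(m);k[y:y+h,x:x+w]=m[y:y+h,x:x+w]
    c=max(cv2.findContours(k,cv2.RETR_EXTERNAL,cv2.CHAIN_APPROX_NONE)[0],key=cv2.contourArea)
    return cv2.fitEllipse(cv2.convexHull(c)),c
E
python3 - <<'E'
from h import *
snap("wrist","w2"); a=load("w1");b=load("w2")
im=b[1]["image"]
for v,box in ((a,(240,70,95,90)),(b,(200,20,170,190))):
    i=v[1]["image"]
    e1,_=blob(i,(100,120,50),(130,255,255),box); e2,_=blob(i,(0,0,0),(180,255,60),box,((100,120,50),(130,255,255)))
    print("cup",e1,onz(v,*e1[0],68),"mat",e2,onz(v,*e2[0],6))
    cv2.ellipse(im,e1,(0,255,255),1) if v is b else 0; cv2.ellipse(im,e2,(0,255,0),1) if v is b else 0
cv2.imwrite("pics/w2c.png",crop(im,180,10,220,200,3))
E
```

```text
cup ((283.4375915527344, 117.980224609375), (45.89195251464844, 46.24742126464844), 47.08366012573242) [ 516.28207483 -295.20225245   68.        ] mat ((287.95196533203125, 114.3393783569336), (62.1822395324707, 62.51327896118164), 106.14574432373047) [ 524.37188258 -294.40329106    6.        ]
cup ((286.2872009277344, 119.76557922363281), (69.964111328125, 70.44083404541016), 126.31413269042969) [ 516.52240467 -294.95691159   68.        ] mat ((292.15478515625, 114.76264953613281), (89.71430206298828, 90.64820861816406), 107.74267578125) [ 524.11883821 -294.42866117    6.        ]
```

View pics/w2c.png

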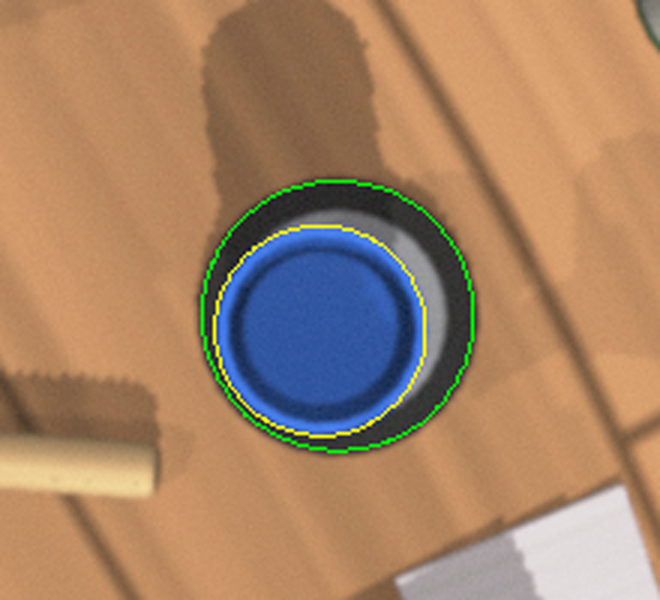

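```bash
python3 mv.py 516.4 -295 35 -29
```

```text
t 1.75 pos [ 478.6 -360.8  160.3] q7 -0.0 tilt 0.1 ang -29.1 dp [0.0758, 0.0013, 0.1254] rows 2.3 twist -0.1 F [-0.4 -0.2  1.5] gap 94.4 gf 0.0
```

```bash
python3 -m pendant '{"claw":[0.094,0.094,0.094,0.094,0.094,0.05,0.05,0.05],"dp":[[0.045,0.001,0.01],[0.076,0.001,0.03],[0.076,0.001,0.06],[0.076,0.001,0.1],[0.076,0.001,0.125],[0.076,0.001,0.125],[0.076,0.001,0.125],[0.076,0.001,0.125]],"twist":[0,0,0,0,0,0,0,0]}' 15
python3 mv.py 516.4 -295 35 -29
```

```text
time_s: 2.75
position: [518.0, -294.9, 37.2]
eef_rot: [2.705, 1.593, 0.002]
force: [-0.0, 0.1, 0.2]
finger_gap: 67.3
grasp_force: 0.0
t 2.75 pos [ 518.  -294.9   37.2] q7 -0.18 tilt 0.13 ang -29.0 dp [-0.0009, -0.0014, 0.0022] rows 0.0 twist -0.0 F [-0.   0.1  0.2] gap 67.3 gf 0.0
```

```bash
python3 -m pendant '{"claw":[0.05,0.05,0.05,0.05,0.05],"dp":[[0,0,0],[0,0,0],[0,0,-0.02],[0,0,-0.06],[0,0,-0.08]],"twist":[0,0,0,0,0]}' 15
python3 mv.py 445 -115 115 -14
```

```text
time_s: 3.38
position: [518.0, -294.6, 118.7]
eef_rot: [2.705, 1.593, 0.002]
force: [0.1, 0.5, -0.5]
finger_gap: 57.1
grasp_force: 14.9
t 3.38 pos [ 518.  -294.6  118.7] q7 -0.16 tilt 0.16 ang -29.0 dp [0.1217, -0.1509, 0.0033] rows 3.1 twist -15.0 F [ 0.1  0.5 -0.5] gap 57.1 gf 14.9
```

```bash
python3 -m pendant '{"claw":[0.05,0.05,0.05,0.05,0.05,0.05,0.05,0.05],"dp":[[0.03,-0.036,0],[0.06,-0.073,0],[0.09,-0.11,0],[0.122,-0.151,0.01],[0.122,-0.151,0.045],[0.122,-0.151,0.07],[0.122,-0.151,0.083],[0.122,-0.151,0.087]],"twist":[-5,-10,-15,-15,-15,-15,-15,-15]}' 15
python3 mv.py 445 -115 31.2 -14
```

```text
time_s: 4.38
position: [444.2, -114.4, 29.0]
eef_rot: [-2.475, -1.934, 0.001]
force: [-8.5, 0.8, 23.1]
finger_gap: 57.2
grasp_force: 15.0
t 4.38 pos [ 444.2 -114.4   29. ] q7 -0.27 tilt 0.04 ang -14.0 dp [-0.0004, 0.0009, -0.0022] rows 0.0 twist 0.0 F [-8.5  0.8 23.1] gap 57.2 gf 15.0
```

```bash
python3 -m pendant '{"claw":[0.05,0.094,0.094,0.094,0.094,0.094,0.094],"dp":[[0,0,-0.002],[0,0,-0.002],[0,0,-0.002],[0,0,-0.002],[0,0,-0.05],[0,0,-0.11],[0,0,-0.11]],"twist":[0,0,0,0,0,0,0]}' 15
python3 mv.py 640 35 270 8
```

```text
time_s: 5.25
position: [446.3, -114.9, 142.2]
eef_rot: [2.471, 1.931, 0.005]
force: [-1.0, -0.7, -0.4]
finger_gap: 94.0
grasp_force: 0.0
t 5.25 pos [ 446.3 -114.9  142.2] q7 -0.17 tilt 0.37 ang -14.0 dp [0.1922, 0.1525, -0.127] rows 4.4 twist -22.0 F [-1.  -0.7 -0.4] gap 94.0 gf 0.0
```

```bash
python3 -m pendant '{"claw":[0.094,0.094,0.094,0.094,0.094,0.094,0.094],"dp":[[0.02,0.015,-0.04],[0.06,0.045,-0.08],[0.1,0.08,-0.11],[0.14,0.115,-0.127],[0.18,0.15,-0.127],[0.192,0.1525,-0.127],[0.192,0.1525,-0.127]],"twist":[-4,-8,-14,-20,-22,-22,-22]}' 15
python3 - <<'E'
from h import *
snap("wrist","w3")
E
python3 mv.py 500 120 300 8
```

```text
time_s: 6.12
position: [638.2, 35.7, 264.3]
eef_rot: [-2.059, -2.371, 0.001]
force: [-0.3, 0.1, -0.3]
finger_gap: 94.0
grasp_force: 0.0
t 6.17 pos [638.   34.6 264.8] q7 -0.14 tilt 0.07 ang 8.0 dp [0.1037, -0.1249, -0.0351] rows 2.7 twist -0.0 F [-0.6 -0.4  0.6] gap 93.8 gf 0.0
```

```bash
python3 -m pendant '{"claw":[0.094,0.094,0.094,0.094,0.094],"dp":[[0.03,-0.04,-0.015],[0.07,-0.085,-0.035],[0.104,-0.125,-0.035],[0.104,-0.125,-0.035],[0.104,-0.125,-0.035]],"twist":[0,0,0,0,0]}' 15
python3 - <<'E'
from h import *
snap("wrist","w4")
a=load("w3")[1]["image"];b=load("w4")[1]["image"]
m=np.zeros((600,800,3),np.uint8)
cv2.imwrite("pics/w34.png",np.hstack([cv2.resize(a[:,:],(400,300)),cv2.resize(b,(400,300))]))
v=load("w3"); e,c=blob(v[1]["image"],(0,120,40),(8,255,255),(150,0,300,300),((172,120,40),(180,255,255)))
print("red",e,onz(v,*e[0],68)); print(proj(v,[654,117,68]),proj(load("w4"),[654,117,68]),proj(load("w4"),[480,207,128]))
E
```

```text
time_s: 6.8
position: [500.5, 119.1, 300.7]
eef_rot: [2.063, 2.368, -0.0]
force: [0.1, -1.2, 0.0]
finger_gap: 93.7
grasp_force: 0.0
red ((308.1773681640625, 118.12680053710938), (48.10466003417969, 48.27255630493164), 74.2529296875) [655.41561901 115.72737393  68.        ]
[307.12649763 116.85626843] [394.09912007 194.76421745] [275.51704508 105.85035268]
```

View pics/w34.png

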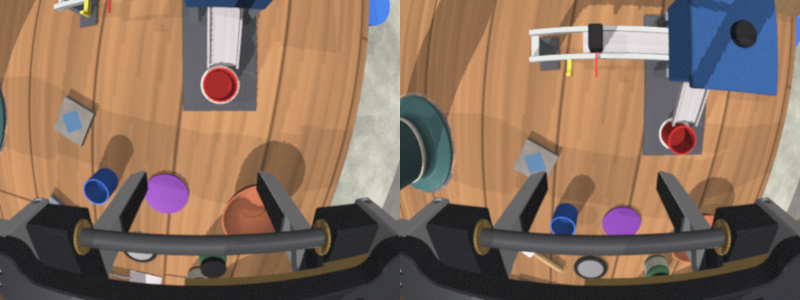

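Run:
```python
from h import *
a=load("w3")[1]["image"];b=load("w4")[1]["image"]
m=np.zeros((600,800,3),np.uint8)
m[:,:400]=crop(a,250,40,100,150,4)[:600,:400]; 
m[:480,400:]=crop(b,215,20,80,96,5)
cv2.imwrite("pics/m2.png",m)
```

```text
(no output)
```

View pics/m2.png

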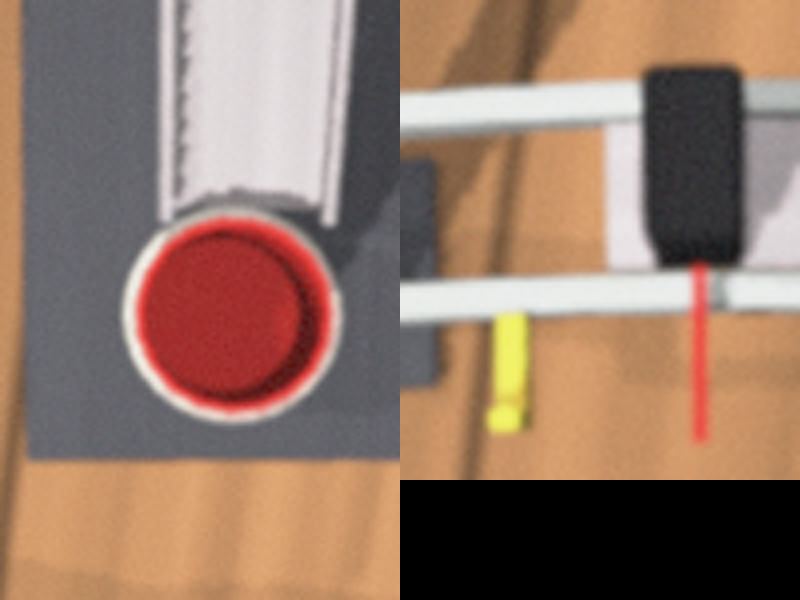

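Run:
```python
from h import *
np.set_printoptions(precision=1,suppress=True)
a=load("w3");b=load("w4")
sp=onz(a,307.6,118.1,6);print("spot",sp); co=onz(a,256.4,154.1,6);print("corner",co)
for v,box in ((a,(60,0,150,60)),(b,(215,20,90,96))):
    hsv=cv2.cvtColor(v[1]["image"],cv2.COLOR_BGR2HSV)
    for n,m in (("y",cv2.inRange(hsv,(24,140,90),(35,255,255))),("r",cv2.inRange(hsv,(0,150,90),(6,255,255))|cv2.inRange(hsv,(174,150,90),(180,255,255)))):
        x,y,w,h=box; ys,xs=np.nonzero(m[y:y+h,x:x+w]); xs+=x; ys+=y
        print(n,len(xs),"bottom",ys.max(),xs[ys==ys.max()].mean(),"top",ys.min(),xs[ys==ys.min()].mean())
ptr=onz(b,274.6,107.6,128);print("ptr@128",ptr)
m1=onz(b,215+113/5-.4,20+316/5-.4,118);m2=onz(b,215+106/5-.4,20+425/5-.4,136);print("mark near guide@118",m1,"end@136",m2)
k1=onz(b,215+244/5-.4,20+70/5-.4,170);k2=onz(b,215+340/5-.4,20+70/5-.4,170);print("handle top far corners",k1,k2)
k3=onz(b,215+258/5-.4,20+262/5-.4,170);k4=onz(b,215+340/5-.4,20+262/5-.4,170);print("near",k3,k4)
for th in np.radians([7,8,9]):
    M=np.array([[np.cos(th),np.sin(th)],[-np.sin(th),np.cos(th)]]) # world->stand
    f=lambda p:M@(p[:2]-sp[:2])+[0,-170]
    print(np.degrees(th),"corner",f(co),"ptr",f(ptr),"m1",f(m1),"m2",f(m2),"k",f(k1),f(k2),f(k3),f(k4))
```

```text
spot [659.5 115.6   6. ]
corner [598.1  57.4   6. ]
y 136 bottom 22 122.0 top 0 122.0
r 61 bottom 17 151.5 top 0 152.5
y 144 bottom 106 235.0 top 84 237.5
r 71 bottom 107 274.5 top 72 274.5
ptr@128 [479.3 205.  128. ]
mark near guide@118 [434.2 227.9 118. ] end@136 [438.5 203.1 136. ]
handle top far corners [459.9 274.8 170. ] [477.8 277.1 170. ]
near [467.8 237.3 170. ] [483.1 239.3 170. ]
7.0 corner [ -68.  -220.3] ptr [-167.9  -59.4] m1 [-209.9  -31.2] m2 [-208.7  -56.3] k [-178.7   12.3] [-160.6   12.4] [-175.4  -25.9] [-160.   -25.7]
8.0 corner [ -68.9 -219.1] ptr [-166.   -56.5] m1 [-207.4  -27.5] m2 [-206.7  -52.6] k [-175.5   15.4] [-157.4   15.2] [-172.8  -22.8] [-157.4  -23. ]
9.0 corner [ -69.7 -217.9] ptr [-164.   -53.6] m1 [-204.9  -23.9] m2 [-204.6  -49.1] k [-172.2   18.4] [-154.1   17.9] [-170.2  -19.9] [-154.9  -20.2]
```

```bash
python3 mv.py 655.4 115.7 110 8.7
```

```text
t 6.85 pos [500.8 119.1 300.4] q7 -0.25 tilt 0.03 ang 7.9 dp [-0.0244, 0.1526, 0.1904] rows 3.9 twist -0.8 F [ 0.7 -0.3 -0.2] gap 94.1 gf 0.0
```

```bash
python3 -m pendant '{"claw":[0.094,0.094,0.094,0.094,0.094,0.094,0.094,0.094],"dp":[[-0.015,0.05,0.01],[-0.024,0.1,0.04],[-0.024,0.15,0.08],[-0.024,0.1525,0.12],[-0.024,0.1525,0.16],[-0.024,0.1525,0.19],[-0.024,0.1525,0.19],[-0.024,0.1525,0.19]],"twist":[-1,-1,-1,-1,-1,-1,-1,-1]}' 15
python3 mv.py 655.4 115.7 40 8.7
```

```text
time_s: 7.85
position: [655.5, 117.7, 111.4]
eef_rot: [2.041, 2.388, 0.001]
force: [-0.4, 0.4, 1.0]
finger_gap: 94.0
grasp_force: 0.0
t 7.85 pos [655.5 117.7 111.4] q7 -0.33 tilt 0.05 ang 8.9 dp [-0.002, -0.0005, 0.0714] rows 1.1 twist 0.2 F [-0.4  0.4  1. ] gap 94.0 gf 0.0
```

```bash
python3 -m pendant '{"claw":[0.094,0.094,0.094,0.094,0.094,0.094],"dp":[[-0.002,0,0.02],[-0.002,0,0.035],[-0.002,0,0.05],[-0.002,0,0.06],[-0.002,0,0.071],[-0.002,0,0.071]],"twist":[0,0,0,0,0,0]}' 15
python3 -m pendant '{"claw":[0.05,0.05,0.05,0.05,0.05,0.05],"dp":[[0,0,0],[0,0,0],[0,0,0],[0,0,0],[0,0,0],[0,0,0]],"twist":[0,0,0,0,0,0]}' 15
python3 mv.py 524.2 -294.4 120 -29
```

```text
time_s: 8.6
position: [654.6, 116.1, 38.6]
eef_rot: [-2.04, -2.388, 0.001]
force: [-0.5, 0.7, 0.2]
finger_gap: 93.9
grasp_force: 0.0
time_s: 9.35
position: [655.2, 116.1, 39.6]
eef_rot: [2.04, 2.389, 0.0]
force: [-1.3, -0.8, 3.2]
finger_gap: 58.4
grasp_force: 15.0
t 9.35 pos [655.2 116.1  39.6] q7 -0.36 tilt 0.02 ang 9.0 dp [-0.385, -0.1936, -0.0804] rows 7.0 twist 38.0 F [-1.3 -0.8  3.2] gap 58.4 gf 15.0
```

```bash
python3 -m pendant '{"claw":[0.05,0.05,0.05,0.05,0.05],"dp":[[0,0,-0.02],[0,0,-0.05],[0,0,-0.08],[0,0,-0.1],[0,0,-0.1]],"twist":[0,0,0,0,0]}' 15
python3 mv.py 524.2 -294.4 120 -29
```

```text
time_s: 9.98
position: [655.7, 116.3, 141.1]
eef_rot: [2.039, 2.388, 0.003]
force: [0.8, 0.6, -2.4]
finger_gap: 58.6
grasp_force: 15.0
t 9.97 pos [655.7 116.3 141.1] q7 -0.31 tilt 0.13 ang 9.0 dp [-0.385, -0.1942, 0.0206] rows 6.9 twist 38.0 F [ 0.8  0.6 -2.4] gap 58.6 gf 15.0
```

```bash
python3 -m pendant '{"claw":[0.05,0.05,0.05,0.05,0.05,0.05,0.05,0.05],"dp":[[-0.04,-0.02,0],[-0.09,-0.045,0],[-0.14,-0.07,0],[-0.19,-0.095,0],[-0.24,-0.12,0],[-0.29,-0.145,0],[-0.34,-0.17,0.01],[-0.385,-0.194,0.02]],"twist":[4,9,14,20,25,30,35,38]}' 15
python3 -m pendant '{"claw":[0.05,0.05],"dp":[[0,0,0],[0,0,0]],"twist":[0,0]}' 15
python3 mv.py 524.2 -294.4 41 -29
```

```text
time_s: 10.98
position: [522.3, -296.3, 118.2]
eef_rot: [-2.708, -1.59, 0.002]
force: [0.7, 0.0, -1.2]
finger_gap: 58.7
grasp_force: 15.0
time_s: 11.22
position: [523.6, -293.7, 118.7]
eef_rot: [-2.705, -1.595, 0.0]
force: [0.1, -0.0, -0.9]
finger_gap: 58.4
grasp_force: 15.0
t 11.22 pos [ 523.6 -293.7  118.7] q7 -0.19 tilt 0.08 ang -29.0 dp [-0.0004, 0.001, 0.0777] rows 1.2 twist 0.0 F [ 0.1 -0.  -0.9] gap 58.4 gf 15.0
```

```bash
python3 -m pendant '{"claw":[0.05,0.05,0.05,0.05,0.05],"dp":[[0,0.001,0.03],[0,0.001,0.055],[0,0.001,0.07],[0,0.001,0.076],[0,0.001,0.077]],"twist":[0,0,0,0,0]}' 15
python3 mv.py 524.2 -294.4 40 -29
```

```text
time_s: 11.85
position: [524.9, -294.7, 42.7]
eef_rot: [2.706, 1.595, 0.0]
force: [0.2, -0.2, -0.9]
finger_gap: 58.6
grasp_force: 15.0
t 11.85 pos [ 524.9 -294.7   42.7] q7 -0.23 tilt 0.01 ang -29.0 dp [-0.0001, -0.0008, 0.0027] rows 0.0 twist 0.0 F [ 0.2 -0.2 -0.9] gap 58.6 gf 15.0
```

Not yet touching; go down 2 mm more, then release, rise, and look.

```bash
python3 -m pendant '{"claw":[0.05,0.05,0.05],"dp":[[0,0,0.0015],[0,0,0.0025],[0,0,0.0025]],"twist":[0,0,0]}' 15
python3 -m pendant '{"claw":[0.094,0.094,0.094,0.094,0.094,0.094,0.094,0.094],"dp":[[0,0,0],[0,0,0],[0,0,0],[0,0,-0.03],[0,0,-0.08],[-0.03,0,-0.12],[-0.075,0,-0.14],[-0.075,0,-0.14]],"twist":[0,0,0,0,0,0,0,0]}' 15
python3 - <<'E'
from h import *
v=snap("wrist","w5"); i=v[1]["image"]; red=((172,120,40),(180,255,255)); box=(200,20,170,190)
e,c=blob(i,(0,150,60),(6,255,255),box,red); e2,_=blob(i,(0,0,0),(180,255,60),box,red); print(e,onz(v,*e[0],68),e2,onz(v,*e2[0],6))
p=proj(v,[524.2,-294.4,6]);print(p)
v=snap("side","s5")
cv2.imwrite("pics/m5.png",np.hstack([crop(i,200,20,170,170,2.3),crop(v[1]["image"],265,130,85,85,4.6)]))
E
python3 mv.py 445 -115 140 -14
```

```text
time_s: 12.22
position: [524.7, -295.0, 40.2]
eef_rot: [2.707, 1.594, 0.0]
force: [0.4, 0.8, -1.1]
finger_gap: 58.6
grasp_force: 15.0
time_s: 13.22
position: [486.7, -364.4, 181.5]
eef_rot: [2.708, 1.586, -0.001]
force: [0.3, -0.3, 0.1]
finger_gap: 94.1
grasp_force: 0.0
((281.3385925292969, 117.52205657958984), (63.28303146362305, 64.49188995361328), 138.63697814941406) [ 523.86130801 -296.36075835   68.        ] ((280.9029846191406, 115.23175048828125), (83.99246978759766, 84.61280059814453), 100.92449188232422) [ 524.32825461 -294.55703865    6.        ]
[280.72845113 115.16404198]
t 13.32 pos [ 488.1 -360.6  179.9] q7 -0.04 tilt 0.01 ang -29.0 dp [0.1938, -0.1569, 0.0399] rows 4.0 twist -15.0 F [-0.8  0.9 -1. ] gap 93.9 gf 0.0
```

View pics/m5.png

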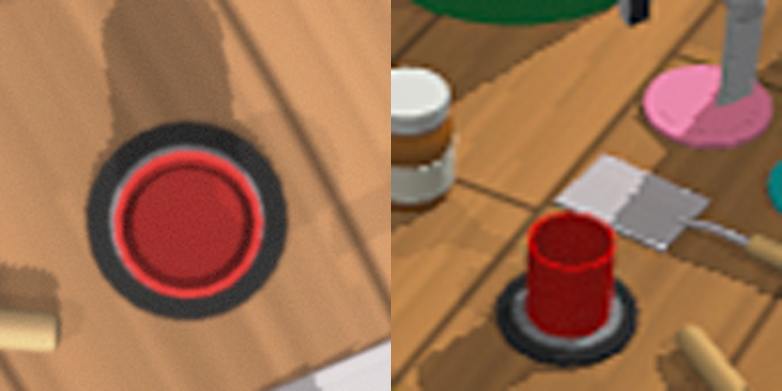

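```bash
python3 mv.py 426 -193 180 -14
```

```text
t 13.32 pos [ 488.1 -360.6  179.9] q7 -0.04 tilt 0.01 ang -29.0 dp [0.1164, -0.1356, -0.0001] rows 2.9 twist -15.0 F [-0.8  0.9 -1. ] gap 93.9 gf 0.0
```

```bash
python3 -m pendant '{"claw":[0.094,0.094,0.094,0.094,0.094,0.094],"dp":[[0.03,-0.035,0],[0.065,-0.075,0],[0.1,-0.115,0],[0.116,-0.1355,0],[0.116,-0.1355,0],[0.116,-0.1355,0]],"twist":[-5,-10,-15,-15,-15,-15]}' 15
python3 - <<'E'
from h import *
v=snap("wrist","w6"); i=v[1]["image"]
e,c=blob(i,(100,120,50),(130,255,255),(200,20,170,190)); print(e,onz(v,*e[0],62))
t=snap("top","t6");s=snap("side","s6")
p=onz(v,*e[0],62); print(proj(t,p),proj(s,p))
for n,w in (("top",t),("side",s)):
    u,q=proj(w,p).astype(int); e2,c=blob(w[1]["image"],(100,120,40),(130,255,255),(max(u-25,0),q-25,50,50)); print(n,cv2.boundingRect(c))
E
python3 mv.py 445 -115 33 -14
```

```text
time_s: 14.08
position: [426.3, -193.5, 179.7]
eef_rot: [-2.475, -1.934, 0.0]
force: [0.1, 0.3, 0.7]
finger_gap: 93.9
grasp_force: 0.0
((281.3642883300781, 114.13764190673828), (61.28605270385742, 62.61276626586914), 77.81759643554688) [ 444.34400866 -114.67810126   62.        ]
[269.88782866 231.69179966] [299.16695213 232.36200027]
top (260, 223, 17, 19)
side (288, 225, 21, 31)
t 14.22 pos [ 426.2 -193.9  179.6] q7 0.02 tilt 0.03 ang -14.0 dp [0.081, -0.0008, 0.1467] rows 2.7 twist -0.0 F [-0.5 -0.1 -0.7] gap 94.1 gf 0.0
```

```bash
python3 -m pendant '{"claw":[0.094,0.094,0.094,0.094,0.094,0.094,0.05,0.05],"dp":[[0.045,0,0.01],[0.0805,0,0.035],[0.0805,0,0.07],[0.0805,0,0.11],[0.0805,0,0.14],[0.0805,0,0.1455],[0.0805,0,0.1455],[0.0805,0,0.1455]],"twist":[0,0,0,0,0,0,0,0]}' 15
python3 -m pendant '{"claw":[0.05,0.05,0.05],"dp":[[0,0,0],[0,0,0],[0,0,0]],"twist":[0,0,0]}' 15
python3 -m pendant '{"claw":[0.05,0.05,0.05,0.05],"dp":[[0,0,-0.03],[0,0,-0.07],[0,0,-0.1],[0,0,-0.1]],"twist":[0,0,0,0]}' 15
python3 mv.py 659.5 115.6 130 8.7
```

```text
time_s: 15.22
position: [446.1, -115.6, 35.5]
eef_rot: [2.475, 1.933, 0.001]
force: [0.8, -0.9, 0.0]
finger_gap: 77.8
grasp_force: 0.0
time_s: 15.6
position: [445.6, -115.5, 34.9]
eef_rot: [2.475, 1.934, 0.0]
force: [-1.5, -0.9, 8.1]
finger_gap: 56.7
grasp_force: 14.9
time_s: 16.1
position: [446.4, -115.7, 136.3]
eef_rot: [2.473, 1.932, 0.003]
force: [-0.6, 0.1, -1.3]
finger_gap: 57.1
grasp_force: 14.9
t 16.1 pos [ 446.4 -115.7  136.3] q7 -0.21 tilt 0.21 ang -14.0 dp [0.276, 0.1507, 0.0066] rows 5.0 twist -22.7 F [-0.6  0.1 -1.3] gap 57.1 gf 14.9
```

```bash
python3 -m pendant '{"claw":[0.05,0.05,0.05,0.05,0.05,0.05,0.05,0.05],"dp":[[0.035,0.02,0],[0.085,0.045,0],[0.135,0.075,0],[0.185,0.1,0],[0.235,0.13,0],[0.2755,0.1505,0],[0.2755,0.1505,0],[0.2755,0.1505,0]],"twist":[-3,-7,-11,-15,-19,-22.7,-22.7,-22.7]}' 15
python3 mv.py 659.5 115.2 41 8.7
```

```text
time_s: 17.1
position: [657.4, 115.1, 133.2]
eef_rot: [-2.046, -2.382, 0.002]
force: [0.6, 0.6, -0.1]
finger_gap: 56.8
grasp_force: 14.9
t 17.1 pos [657.4 115.1 133.2] q7 -0.35 tilt 0.11 ang 8.7 dp [-0.0002, 0.0023, 0.0921] rows 1.5 twist -0.0 F [ 0.6  0.6 -0.1] gap 56.8 gf 14.9
```

```bash
python3 -m pendant '{"claw":[0.05,0.05,0.05,0.05,0.05,0.05],"dp":[[0,0.0015,0.03],[0,0.0015,0.06],[0,0.0015,0.08],[0,0.0015,0.088],[0,0.0015,0.09],[0,0.0015,0.09]],"twist":[0,0,0,0,0,0]}' 15
python3 mv.py 659.5 115.2 41 8.7
```

```text
time_s: 17.85
position: [659.9, 115.9, 45.2]
eef_rot: [2.046, 2.383, 0.001]
force: [0.0, -0.2, -1.6]
finger_gap: 56.9
grasp_force: 14.9
t 17.85 pos [659.9 115.9  45.2] q7 -0.39 tilt 0.05 ang 8.7 dp [-0.0006, -0.0005, 0.0042] rows 0.1 twist -0.0 F [ 0.  -0.2 -1.6] gap 56.9 gf 14.9
```

```bash
python3 -m pendant '{"claw":[0.05,0.05,0.05],"dp":[[0,0,0.002],[0,0,0.0035],[0,0,0.0035]],"twist":[0,0,0]}' 15
python3 -m pendant '{"claw":[0.094,0.094,0.094,0.094,0.094,0.094,0.094],"dp":[[0,0,0],[0,0,0],[0,0,0],[0,0,-0.03],[0,0,-0.08],[0,0,-0.13],[0,0,-0.13]],"twist":[0,0,0,0,0,0,0]}' 15
python3 mv.py 640 35 265 8.7
```

```text
time_s: 18.23
position: [659.6, 115.9, 41.0]
eef_rot: [2.046, 2.384, 0.0]
force: [0.3, 0.5, -1.5]
finger_gap: 56.7
grasp_force: 14.9
time_s: 19.1
position: [661.3, 116.5, 175.1]
eef_rot: [2.044, 2.381, 0.007]
force: [-0.2, -0.7, -0.3]
finger_gap: 93.8
grasp_force: 0.0
t 19.1 pos [661.3 116.5 175.1] q7 -0.33 tilt 0.34 ang 8.7 dp [-0.0773, -0.0328, -0.0902] rows 2.0 twist -0.0 F [-0.2 -0.7 -0.3] gap 93.8 gf 0.0
```

```bash
python3 -m pendant '{"claw":[0.094,0.094,0.094,0.094,0.094],"dp":[[-0.03,-0.013,-0.045],[-0.065,-0.033,-0.09],[-0.077,-0.033,-0.09],[-0.077,-0.033,-0.09],[-0.077,-0.033,-0.09]],"twist":[0,0,0,0,0]}' 15
python3 - <<'E'
from h import *
v=snap("wrist","w7"); i=v[1]["image"]
print(proj(v,[659.5,115.6,6]))
e,c=blob(i,(100,150,60),(130,255,255),(260,70,100,100)); print(e,onz(v,*e[0],68))
s=snap("side","s7")
cv2.imwrite("pics/m7.png",np.hstack([crop(i,255,70,100,100,4),crop(s[1]["image"],150,230,100,100,4)]))
E
python3 mv.py 472 258 240 98.7
```

```text
time_s: 19.73
position: [638.2, 35.8, 259.5]
eef_rot: [-2.044, -2.383, 0.001]
force: [-0.1, -0.6, 0.3]
finger_gap: 93.7
grasp_force: 0.0
[308.73914104 118.66814749]
((312.8788757324219, 118.6253662109375), (47.686492919921875, 49.26706314086914), 100.33670043945312) [659.23079403 116.45238457  68.        ]
t 19.82 pos [638.3  35.9 259.9] q7 -0.17 tilt 0.1 ang 8.8 dp [0.2448, -0.1304, 0.0203] rows 4.5 twist -89.9 F [ 0.6  0.8 -0.9] gap 93.6 gf 0.0
```

View pics/m7.png

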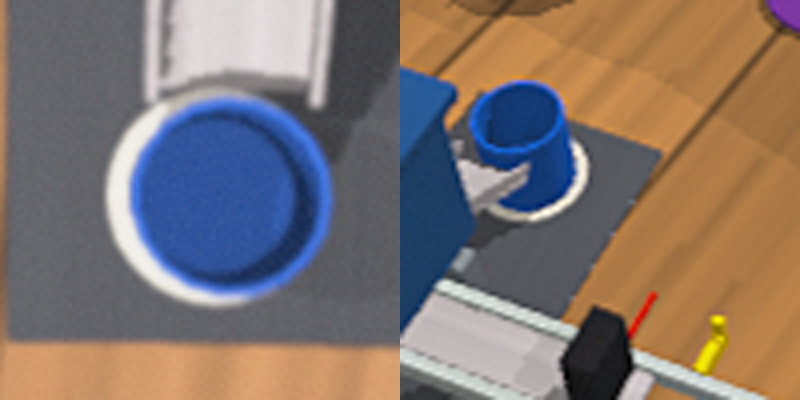

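```bash
python3 mv.py 471.3 258 240 8.7
```

```text
t 19.82 pos [638.3  35.9 259.9] q7 -0.17 tilt 0.1 ang 8.8 dp [0.245, -0.1311, 0.0203] rows 4.5 twist 0.1 F [ 0.6  0.8 -0.9] gap 93.6 gf 0.0
```

```bash
python3 -m pendant '{"claw":[0.094,0.094,0.08,0.065,0.065,0.065,0.065,0.065],"dp":[[0.015,-0.045,0],[0.045,-0.09,0],[0.09,-0.131,0],[0.14,-0.131,0],[0.19,-0.131,0.01],[0.24,-0.131,0.02],[0.245,-0.131,0.02],[0.245,-0.131,0.02]],"twist":[0,0,0,0,0,0,0,0]}' 15
python3 mv.py 471.3 258 138 8.7
```

```text
time_s: 20.82
position: [471.7, 257.5, 240.6]
eef_rot: [-2.044, -2.384, 0.001]
force: [0.0, -0.1, -0.7]
finger_gap: 65.3
grasp_force: 0.0
t 20.82 pos [471.7 257.5 240.6] q7 -0.61 tilt 0.05 ang 8.8 dp [0.0006, -0.0003, 0.1026] rows 1.6 twist 0.1 F [ 0.  -0.1 -0.7] gap 65.3 gf 0.0
```

```bash
python3 -m pendant '{"claw":[0.065,0.065,0.065,0.065,0.065,0.065],"dp":[[0,0,0.03],[0,0,0.06],[0,0,0.085],[0,0,0.1],[0,0,0.102],[0,0,0.102]],"twist":[0,0,0,0,0,0]}' 15
python3 -m pendant '{"claw":[0.01,0.01,0.01,0.01,0.01,0.01],"dp":[[0,0,0],[0,0,0],[0,0,0],[0,0,0],[0,0,0],[0,0,0]],"twist":[0,0,0,0,0,0]}' 30
python3 - <<'E'
from h import *
for n in ("top","side","wrist"): snap(n,n+"8")
E
python3 mv.py 471.3 258 138 8.7
```

```text
time_s: 21.58
position: [472.5, 257.1, 139.7]
eef_rot: [2.047, 2.383, 0.001]
force: [-1.1, 0.3, -0.1]
finger_gap: 65.1
grasp_force: 0.0
time_s: 22.32
position: [472.3, 257.1, 139.0]
eef_rot: [2.047, 2.383, 0.001]
force: [3.2, 0.6, -2.0]
finger_gap: 19.7
grasp_force: 30.0
t 22.48 pos [472.3 257.1 139. ] q7 -0.71 tilt 0.02 ang 8.7 dp [0.001, -0.0008, 0.001] rows 0.0 twist -0.0 F [ 3.1  0.7 -2.3] gap 19.7 gf 30.0
```

```bash
python3 -m pendant '{"claw":[0.01,0.01,0.01,0.01,0.01,0.01,0.01,0.01],"dp":[[0,-0.006,0],[0,-0.012,0],[0,-0.018,0],[0,-0.024,0],[0,-0.03,0],[0,-0.036,0],[0,-0.04,0],[0,-0.04,0]],"twist":[0,0,0,0,0,0,0,0]}' 40
python3 -m pendant '{"claw":[0.01,0.01],"dp":[[0,0,0],[0,0,0]],"twist":[0,0]}' 40
python3 - <<'E'
from h import *
for n in ("top","side","wrist"): snap(n,n+"9")
def red_yel(v,box):
    hsv=cv2.cvtColor(v[1]["image"],cv2.COLOR_BGR2HSV);x,y,w,h=box
    for m in (cv2.inRange(hsv,(24,110,60),(35,255,255)),cv2.inRange(hsv,(0,120,60),(8,255,255))|cv2.inRange(hsv,(172,120,60),(180,255,255))):
        ys,xs=np.nonzero(m[y:y+h,x:x+w]); print(len(xs), (xs.min()+x,xs.max()+x,ys.min()+y,ys.max()+y) if len(xs) else "")
for k in "089":
    print(k); red_yel(load("top"+k),(140,210,30,40)); red_yel(load("side"+k),(195,295,60,40))
a=load("top9")[1]["image"];b=load("side9")[1]["image"];w=load("wrist9")[1]["image"]
m=np.zeros((600,800,3),np.uint8); m[:300,:400]=crop(a,115,200,80,60,5); m[:300,400:]=crop(b,180,290,80,60,5)
m[300:,:400]=cv2.resize(w,(400,300)); m[300:,400:]=crop(load("side8")[1]["image"],180,290,80,60,5)
cv2.imwrite("pics/m9.png",m)
E
python3 mv.py 471.3 258 138 8.7
```

```text
time_s: 23.48
position: [432.4, 251.2, 139.0]
eef_rot: [2.046, 2.384, 0.001]
force: [6.7, 3.8, -8.0]
finger_gap: 19.7
grasp_force: 40.0
time_s: 23.72
position: [432.6, 251.3, 139.0]
eef_rot: [2.046, 2.384, 0.002]
force: [8.1, 3.4, -6.3]
finger_gap: 19.5
grasp_force: 40.0
0
1 (np.int64(157), np.int64(157), np.int64(236), np.int64(236))
18 (np.int64(143), np.int64(156), np.int64(221), np.int64(223))
60 (np.int64(224), np.int64(231), np.int64(309), np.int64(323))
25 (np.int64(207), np.int64(213), np.int64(303), np.int64(314))
8
7 (np.int64(155), np.int64(157), np.int64(235), np.int64(237))
21 (np.int64(143), np.int64(156), np.int64(221), np.int64(224))
34 (np.int64(224), np.int64(231), np.int64(312), np.int64(323))
9 (np.int64(211), np.int64(213), np.int64(303), np.int64(306))
9
6 (np.int64(151), np.int64(156), np.int64(235), np.int64(237))
11 (np.int64(145), np.int64(158), np.int64(235), np.int64(237))
10 (np.int64(228), np.int64(230), np.int64(309), np.int64(318))
0 
t 23.88 pos [432.6 251.2 139. ] q7 -0.72 tilt 0.05 ang 8.7 dp [0.0008, 0.0393, 0.001] rows 0.6 twist 0.0 F [ 6.7  3.5 -6.7] gap 19.8 gf 40.0
```

View pics/m9.png

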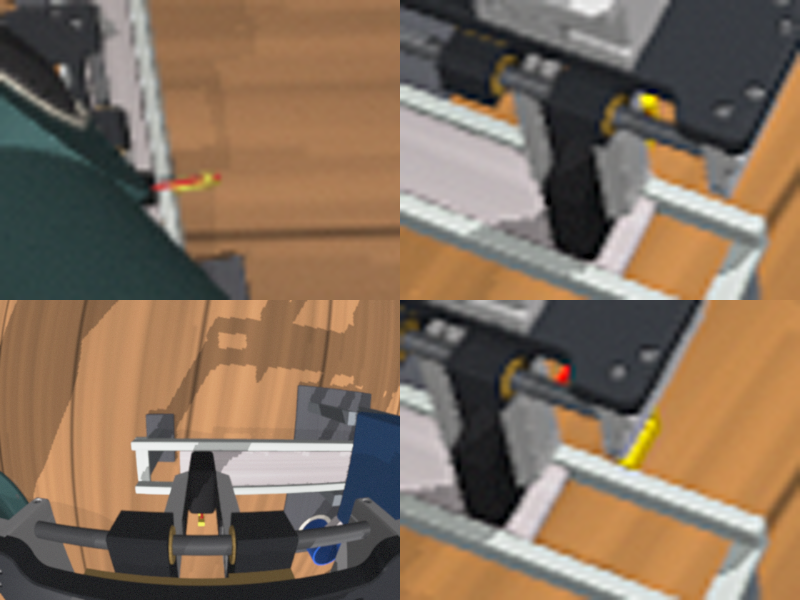

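Run:
```python
from h import *
np.set_printoptions(precision=1,suppress=True)
def cent(v,box,names="yr"):
    hsv=cv2.cvtColor(v[1]["image"],cv2.COLOR_BGR2HSV);x,y,w,h=box;o={}
    for n,m in (("y",cv2.inRange(hsv,(22,110,60),(35,255,255))),("r",cv2.inRange(hsv,(0,140,60),(8,255,255))|cv2.inRange(hsv,(172,140,60),(180,255,255)))):
        ys,xs=np.nonzero(m[y:y+h,x:x+w]); o[n]=(len(xs),xs.mean()+x,ys.mean()+y,xs.min()+x,xs.max()+x,ys.min()+y,ys.max()+y) if len(xs) else None
    return o
v=load("wrist9"); o=cent(v,(262,285,40,50)); print({k:np.array(x,float) for k,x in o.items() if x})
t=load("top9"); print({k:np.array(x) for k,x in cent(t,(140,225,30,20)).items() if x})
th=np.radians(8.7);ex=np.array([np.cos(th),np.sin(th)])
ref=np.array(v[0]["position"])[:2]
for k,z in (("y",136),("r",128)):
    if o[k]:
        p=onz(v,o[k][1],o[k][2],z); print(k,p,"x rel tcp",(p[:2]-ref)@ex)
m=onz(load("w4"),215+106/5-.4,20+425/5-.4,136);m1=onz(load("w4"),215+113/5-.4,20+316/5-.4,118);print("mark x rel TCP from w4",(m[:2]-ref)@ex,(m1[:2]-ref)@ex)
i=v[1]["image"][300:322,272:292]
for r in range(0,22,2): print(300+r,[tuple(int(c) for c in i[r,k]) for k in range(4,16,1)])
```

```text
{'y': array([ 94. , 281. , 310.4, 277. , 286. , 298. , 316. ]), 'r': array([ 23. , 282.1, 302.3, 280. , 284. , 299. , 305. ])}
{'y': array([  8. , 154.2, 236.5, 151. , 157. , 235. , 237. ]), 'r': array([ 11. , 150.7, 236. , 145. , 158. , 235. , 237. ])}
y [437.6 205.9 136. ] x rel tcp -1.9267768762641682
r [438.1 207.4 128. ] x rel tcp -1.1632003767507133
mark x rel TCP from w4 -1.4664069873090315 -1.915969355588396
300 [(100, 159, 205), (97, 192, 219), (94, 220, 229), (90, 215, 232), (75, 164, 226), (52, 94, 195), (40, 49, 171), (47, 58, 169), (53, 100, 173), (71, 136, 181), (85, 143, 185), (100, 143, 191)]
302 [(105, 157, 210), (92, 161, 200), (78, 167, 190), (63, 154, 186), (57, 119, 193), (50, 75, 189), (45, 49, 182), (42, 52, 176), (50, 87, 169), (62, 119, 164), (86, 140, 183), (102, 146, 199)]
304 [(101, 151, 204), (85, 137, 179), (61, 118, 148), (47, 102, 148), (46, 82, 177), (47, 64, 191), (51, 55, 186), (40, 49, 173), (43, 72, 161), (59, 108, 152), (83, 133, 177), (100, 145, 198)]
306 [(103, 151, 203), (81, 133, 175), (60, 119, 145), (46, 107, 141), (54, 107, 163), (51, 97, 
[... 833 characters left out ...]
 242), (104, 242, 243), (103, 237, 240), (101, 215, 230), (105, 172, 217)]
316 [(107, 163, 213), (104, 182, 219), (102, 202, 226), (104, 210, 227), (105, 212, 228), (104, 212, 227), (100, 208, 227), (100, 207, 227), (102, 209, 227), (106, 202, 226), (103, 177, 217), (107, 161, 213)]
318 [(109, 154, 212), (106, 153, 208), (103, 148, 203), (103, 149, 204), (102, 147, 201), (102, 147, 201), (100, 146, 200), (102, 147, 202), (101, 146, 200), (101, 148, 203), (105, 151, 207), (104, 152, 209)]
320 [(102, 148, 206), (106, 151, 205), (102, 147, 203), (106, 151, 204), (103, 146, 201), (105, 150, 202), (98, 144, 199), (100, 145, 200), (102, 146, 202), (101, 148, 203), (106, 153, 208), (109, 156, 212)]
```

```bash
python3 -c "
from bench import arm
s=arm.read_state(); print(s['time_s'],s['qd'].round(3),s['grasp_force']); print(arm.sign_off())"
```

```text
23.875 [-0.002 -0.002  0.001 -0.001  0.    -0.    -0.001] 39.9973601102829
the job is handed in; nothing more can be done
None
```

I handed the job in at 23.9 s. By my camera measurements the blue cup stands upright about 1 mm off the white spot's centre and the red cup upright about 2 mm off the mat's centre. The gripper is holding the handle at 40 N, with the pointer about 1 mm from the yellow mark.

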